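# Fetch the sugar box from behind the cups

### The arm

A 6-joint arm with a two-finger parallel gripper is mounted at the origin on the work surface. World frame = base frame: x ahead of the robot, y to its left, z up, the work surface at z = 0. Lengths are in m, angles in rad, forces in N, time in s.
With the tool pointing down it reaches from about 0.275 to 0.825 m from the base axis. Payload 4.9 kg.
Tool frame: the origin (TCP) lies on the centre line of the jaws, within the pads' length; the fingertips stand 17 mm ahead of it and the grasp point (between the pads) lies 2 mm behind it; z points along the fingers, y is the line along which they close (so a half turn about z gives the same grasp; the last joint's range is limited). The gripper opens to 85 mm and grips with 20 to 120 N. Pads are 22 mm wide; open, the fingers measure 114 mm over their backs; the gripper's body (76 mm by 85 mm) begins 54 mm behind the grasp point. The pads swing forward as they close: fully open they stand 13 mm farther back than shut.
Start: joints at [-1.451, 0.326, -0.193, 1.052, 0, 1.437], TCP at [0.138, -0.532, 0.248] pointing down, gripper open.
Joint ranges: [-2.65, 2.65], [-0.97, 1.79], [-1.3, 1.35], [-1.93, 2.1], [-1.47, 1.37], [-3.14, 3.14]. Speed limits (rad/s): [2.57, 2.57, 3.14, 3.14, 3.14, 3.14].

### API

Orientations are given as a unit quaternion [x, y, z, w].
In Python, from cell import r, optics gives the robot as it stands.
- The arm moves only by the tool apply_moves, never from a script. Its argument "rows" is a list of rows, each a list of 6 numbers: the shift along the tool's x, y, z in m, then the turn, a rotation vector about the tool's x, y, z in degrees. A call has 1 to 12 rows; each row is the pose to reach, as a shift and turn from the pose commanded when the call began, along the tool's axes at that moment; what a row does not reach only later rows make up. A row lasts 1/10 s, in which the tool goes at most 50 mm and 8.59 degrees, less where a joint would pass 70% of its speed; a pose out of reach is approached as far as the arm can. A call with a gripper value outside its range is refused whole. "hand" is the opening, from -1 (shut) to 1 (fully open), so that 0 is half open, set as the call begins (left out, the last holds). The fingers move at their own pace and stop on an object; "grip_force" is the grip in N (left out, the last holds). Time passes only in rows, so rows that repeat a pose let the fingers close. It gives the time, the measured TCP pose, the force, the opening and the grip force at its end, in the units of the state.
- r.state(): the state, without advancing time (a new reading comes with each control period).
- optics.camera(name): name is "side" or "top"; returns the picture (480x640x3 uint8, red, green, blue); there is no depth.
- optics.camera_model(name): a dict with "fov_y" (degrees; the focal length in pixels is half the picture's height over the tangent of half this angle, whatever the lens; pixels are square), "cx", "cy" (the principal point, pixels), "cam_to_world" (4x4, takes a point from camera to world coordinates). Camera axes: x right, y up, looking along -z (the intrinsics and any distortion apply to the point x, -y, -z); pixel columns grow to the right and rows downward; lengths in m; the calibration is good to about 2 mm. A picture is of the moment at which its call begins. camera_model takes no time and is no camera call.
- r.close_job(): hands the job in; it is judged then, once.
The state is a dict: "time": time; "q": joint angles; "qvel": joint speeds; "joint_torque": joint torques, N m; "eef_pos": TCP position; "tool_rot": TCP orientation; "ft_force": force on the tool from outside, world axes, zero at the start; "ft_torque": the same for the moment, N m; "grip_width": opening from 0.0 (shut) to 1.0 (fully open); "grasp_force": force on a finger pad.
Only numpy, scipy, OpenCV 4.12 (cv2) and the standard library are available. Lean on these libraries where they do the work, as an engineer would, in place of code of your own. Each camera call takes 0.05 s, during which the arm holds its last target. There are 200 camera calls.

### The job

The sugar box needs refilling, but the two pink cups stand in front of it: first stand both cups in the wooden tray, then fetch the sugar box and set it down in the middle of the black trivet, and only then put each cup back upright in the middle of the very coaster it came from. Leave the sugar box shut and upright, do not drop or tip anything, and do not disturb the carafe and the salt shaker.

Things in the scene. Friction and masses are not known exactly. Their poses are not given: they have to be found in the camera images.
- tall_cup_mid (a point): The taller pale pink porcelain cup, without a handle: 100 mm high, open at the top, straight wall of 60 mm outer diameter (from 20 mm up; foot 48 mm), wall 4 mm, about 0.22 kg. The point is on its axis, half-way up (50 mm above its underside); z is its axis, upward. At the start it stands on one of the two coasters (which one varies).
- short_cup_mid (a point): The shorter pale pink cup, with an ear handle: 74 mm high, straight wall 60 mm across (from 20 mm up; foot 48 mm), 0.18 kg. Handle along its -x, out to 54 mm from the axis, 20 to 60 mm up; at first it points away from the sugar box. The point is on the axis, 37 mm above the underside; z up. It starts on the other coaster. Beside the tall cup a wide gripper body cannot reach low on it.
- sugar_box_mid (a point): White ceramic sugar box with a hinged lid that stays shut: 60 mm along its x, 100 mm along its y, 50 mm high, with a steel knob 18 mm across and 7 mm high in the middle of the lid; about 0.35 kg. It stands on the shelf behind the cups, its long side towards them, 15 to 25 mm clear of them. The point is at its centre, 25 mm above its underside; z upward. Grip it across the 60 mm; both cups overtop it.
- coaster_l: Round cork coaster, fixed, 72 mm across, 4 mm thick; the left of the pair as seen from the robot. Origin at the centre of its underside, z upward. Its +y axis points away from the other coaster, its +x axis towards the sugar box, roughly.
- coaster_r: Round cork coaster, fixed, just like the other; the right of the pair as seen from the robot, 104 to 116 mm away along -y of the left one. Origin at the centre of its underside, z upward.
- tray: Dark wooden tray, fixed, the side area for the cups: 280 mm along its x, 140 mm along its y, rim 18 mm high, walls and floor 6 mm thick. Origin at the centre of its underside, z upward. It lies to the left or the right, with the trivet on the other side. Both cups fit in it one behind the other along its x, e.g. 60 mm either side of the centre.
- trivet: Black round silicone trivet, fixed, 150 mm across, 6 mm thick (the ribs on it add under 1 mm). Origin at the centre of its underside, z upward. The sugar box goes on its middle, turned any way.
- carafe: Bystander: loose empty glass carafe with a black collar, 96 mm across, 180 mm high, standing at the back left; to be left alone. Origin at the centre of its underside. Along the back and sides, clear of the work, stand fixed things (spoon dispenser, plates, canisters, bread bin, kettle), none over 220 mm high.
- shaker: Bystander: loose glass salt shaker with a steel top, 38 mm across, 56 mm high, standing in front of the cups on the robot's side; to be left alone. Origin at the centre of its underside.
There are look-alikes about, which are no part of the job. Leave any purple or turquoise look-alike of the part that bears short_cup_mid alone.

How it is judged:
On the way, in this order (a step that is already met when the one before it is completed fails the run):
1. both cups stand upright in the tray, released, the sugar box not yet moved (angle between each of tall_cup_mid, short_cup_mid's own z axis and vertical below 0.1 rad and x of tall_cup_mid in the frame of tray between -0.115 and 0.115 m and y of tall_cup_mid in the frame of tray between -0.05 and 0.05 m and z of tall_cup_mid in the frame of tray between 0.048 and 0.064 m and x of short_cup_mid in the frame of tray between -0.115 and 0.115 m and y of short_cup_mid in the frame of tray between -0.05 and 0.05 m and z of short_cup_mid in the frame of tray between 0.035 and 0.051 m and contact force between the fingers and tall_cup below 0.1 N and contact force between the fingers and short_cup below 0.1 N and distance of sugar_box_mid from where it was at the start of the episode below 0.05 m), for 0.2 s.
2. the sugar box stands in the middle of the trivet, released, with both cups still in the tray (horizontal distance between sugar_box_mid and trivet below 0.015 m and angle between each of sugar_box_mid, tall_cup_mid, short_cup_mid's own z axis and vertical below 0.1 rad and height (world z) of sugar_box_mid between 0.028 and 0.037 m and contact force between the fingers and sugar_box below 0.1 N and x of tall_cup_mid in the frame of tray between -0.115 and 0.115 m and y of tall_cup_mid in the frame of tray between -0.05 and 0.05 m and z of tall_cup_mid in the frame of tray between 0.048 and 0.064 m and x of short_cup_mid in the frame of tray between -0.115 and 0.115 m and y of short_cup_mid in the frame of tray between -0.05 and 0.05 m and z of short_cup_mid in the frame of tray between 0.035 and 0.051 m), for 0.2 s.
At the end, for the whole second after the job is handed in: Each cup stands upright, released and at rest, with its centre within 15 mm of where it stood at the start (handle any way round); the sugar box stands upright, released and at rest on the trivet, its centre within 15 mm of the trivet's centre (distance of each of tall_cup_mid, short_cup_mid from where it was at the start of the episode below 0.015 m and angle between each of tall_cup_mid, short_cup_mid, sugar_box_mid's own z axis and vertical below 0.1 rad and contact force between the fingers and tall_cup below 0.1 N and contact force between the fingers and short_cup below 0.1 N and horizontal distance between sugar_box_mid and trivet below 0.015 m and height (world z) of sugar_box_mid between 0.028 and 0.037 m and contact force between the fingers and sugar_box below 0.1 N and linear speed of each of tall_cup, short_cup, sugar_box below 0.02 m/s); the robot touches nothing.
It fails at once if a cup or the sugar box is tipped by more than 35 degrees (angle between any of tall_cup_mid, short_cup_mid, sugar_box_mid's own z axis and vertical above 0.61 rad).
It fails at once if a cup or the sugar box is let fall (by more than about 25 mm) ((contact force between the fingers and tall_cup below 0.01 N and linear speed of tall_cup above 0.7 m/s) or (contact force between the fingers and short_cup below 0.01 N and linear speed of short_cup above 0.7 m/s) or (contact force between the fingers and sugar_box below 0.01 N and linear speed of sugar_box above 0.7 m/s)).
It fails at once if the carafe is shifted by more than 20 mm or knocked over (distance of carafe from where it was at the start of the episode above 0.02 m or angle between carafe's own z axis and vertical above 0.35 rad).
It fails at once if the shaker is shifted by more than 20 mm or knocked over (distance of shaker from where it was at the start of the episode above 0.02 m or angle between shaker's own z axis and vertical above 0.35 rad).
It also fails if it takes over 134 s, if anything falls off the work surface, if the arm or the gripper's body presses on something with over 40 N, if the wrist force passes 120 N, or if a joint passes its speed limit or range.

## Working session

There is one attempt and no reset: what is moved stays moved. The work goes in short steps, Python scripts to look and compute and a tool call to move; the robot and the scene stay as the last step left them, time stands still between calls to the robot, and variables do not carry over. Pictures are saved under pics/ and viewed, at most 14 in all, crops included, and the job is handed in when it is done.

Besides the shell and the picture viewer there is one more tool, called after ">>>" as name(argument=value, ...) on one line, values as JSON. apply_moves: Moves the arm, as the interface text tells. Its arguments: {"type":"object","properties":{"rows":{"type":"array","items":{"type":"array","items":{"type":"number"}}},"hand":{"type":"number"},"grip_force":{"type":"number"}},"required":["rows"]}

```bash
mkdir -p pics; python3 - <<'E'
from cell import r, optics
import cv2
for n in("top","side"):
    cv2.imwrite(f"pics/{n}0.png",optics.camera(n)[:,:,::-1]); print(n,optics.camera_model(n))
s=r.state();print(s)
E
```

```text
top {'fov_y': 55.60940932010991, 'cx': 318.91479227888874, 'cy': 239.4256978710042, 'cam_to_world': array([[-0.16927958,  0.962408  , -0.21240355,  0.39252572],
       [-0.98554946, -0.16662283,  0.03048094,  0.0153738 ],
       [-0.00605618,  0.21449401,  0.97670653,  0.91944677],
       [ 0.        ,  0.        ,  0.        ,  1.        ]])}
side {'fov_y': 47.695699669928096, 'cx': 325.4174941837135, 'cy': 241.0010532015539, 'cam_to_world': array([[-0.93623626,  0.25969302, -0.23668798,  0.3321387 ],
       [-0.35136591, -0.6956175 ,  0.62662453,  0.59657023],
       [-0.00191428,  0.66983269,  0.7425096 ,  0.74784574],
       [ 0.        ,  0.        ,  0.        ,  1.        ]])}
{'time': 0.1, 'q': array([-1.45120551e+00,  3.26892869e-01, -1.93440005e-01,  1.05200115e+00,
       -1.59311335e-06,  1.43660837e+00]), 'qvel': array([ 1.11677036e-03, -1.40546370e-03,  7.24933823e-04,  8.82299014e-04,
       -5.52171425e-04,  2.06807116e-05]), 'joint_torque': array([ 1.34107591e-03, -4.44238329e+01,  2.63038141e+01,  7.88693433e-03,
       -1.48690569e-04,  4.68301749e-06]), 'eef_pos': array([ 0.13804505, -0.53190573,  0.24758419]), 'tool_rot': array([ 9.91960044e-01,  1.26549120e-01,  4.81490426e-06, -7.68833177e-04]), 'ft_force': array([ 0.44301562, -0.73742577, -0.001446  ]), 'ft_torque': array([ 0.00991857, -0.01228622,  0.03793021]), 'grasp_force': 0.0, 'grip_width': 1.004005936112243}
```

View pics/top0.png

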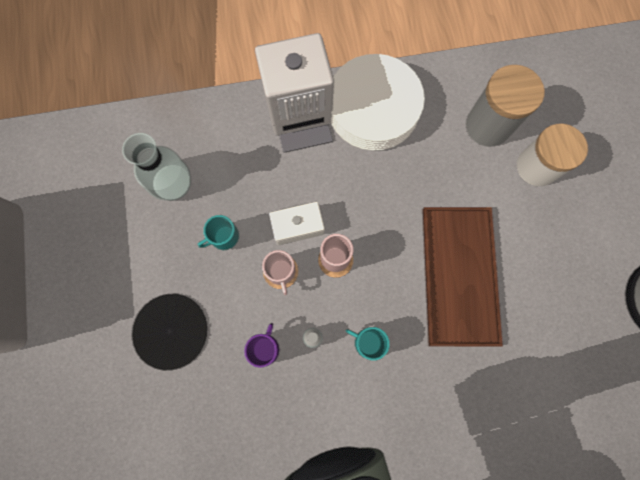

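View pics/side0.png

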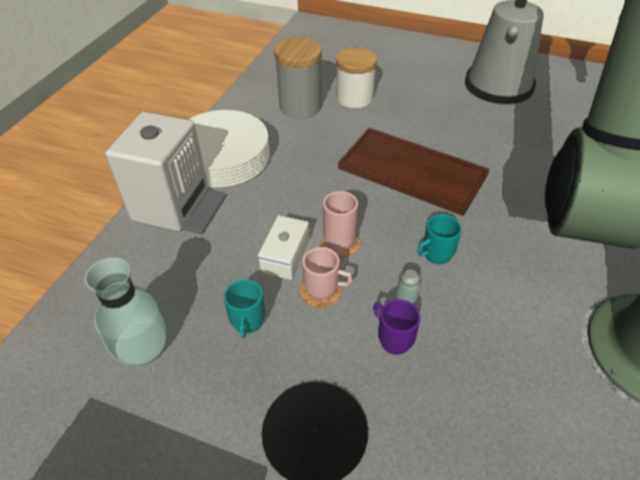

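The top view shows the tall cup at about (337,252), the short cup at (279,268) with its handle toward (284,290), and the sugar box at (297,222). The tray is at (462,277), the trivet at (170,331) and the shaker at (311,339). I'll enlarge these.

```bash
cat > h.py <<'E'
import numpy as np, cv2
from cell import r, optics
def cam(n):
    m=optics.camera_model(n); f=240/np.tan(np.radians(m["fov_y"]/2)); return m,f
def ray(n,u,v,z):
    m,f=cam(n); T=m["cam_to_world"]; d=T[:3,:3]@np.array([(u-m["cx"])/f,-(v-m["cy"])/f,-1]); o=T[:3,3]
    return o+d*(z-o[2])/d[2]
def proj(n,p):
    m,f=cam(n); T=m["cam_to_world"]; c=T[:3,:3].T@(np.asarray(p)-T[:3,3])
    return m["cx"]+f*c[0]/-c[2], m["cy"]-f*c[1]/-c[2]
def snap(n,name,box,k):
    im=optics.camera(n)[:,:,::-1]; u,v,w,h=box
    c=cv2.resize(np.ascontiguousarray(im[v:v+h,u:u+w]),None,fx=k,fy=k,interpolation=cv2.INTER_CUBIC)
    cv2.imwrite("pics/"+name,c)
E
python3 - <<'E'
import cv2,numpy as np
def crop(src,dst,u,v,w,h,k):
    im=cv2.imread(src); cv2.imwrite(dst,cv2.resize(im[v:v+h,u:u+w],None,fx=k,fy=k,interpolation=cv2.INTER_CUBIC))
crop("pics/top0.png","pics/top0c.png",250,190,130,100,6)
crop("pics/side0.png","pics/side0c.png",240,180,130,130,4.6)
E
```

```text
(no output)
```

View pics/top0c.png

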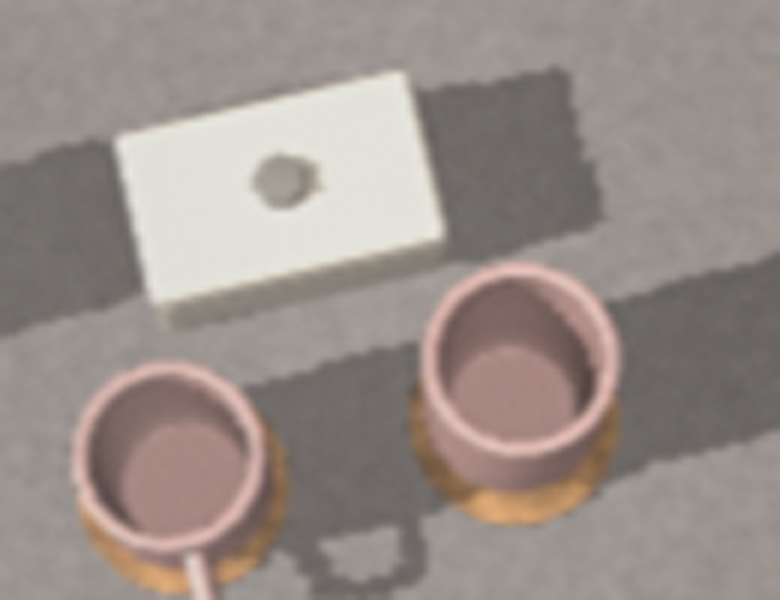

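View pics/side0c.png

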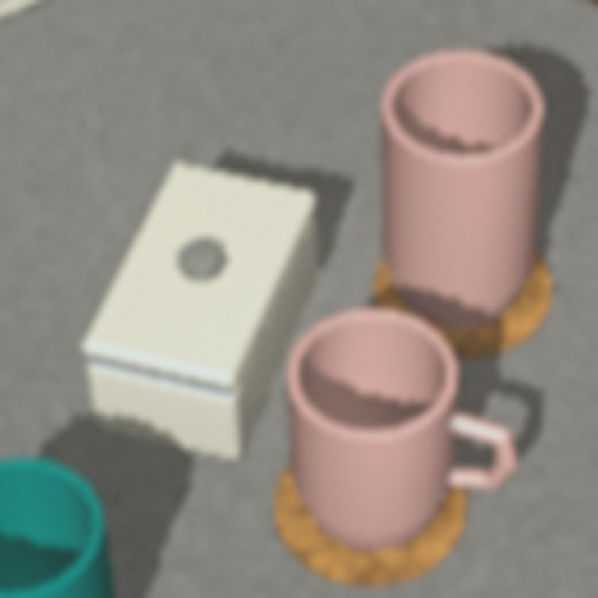

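```bash
python3 - <<'E'
from h import *
T=lambda x,y,z:ray("top",250+(x+.5)/6-.5,190+(y+.5)/6-.5,z).round(4)
S=lambda x,y,z:ray("side",240+(x+.5)/4.6-.5,180+(y+.5)/4.6-.5,z).round(4)
print("tall",T(520,360,.104),S(463,107,.104))
print("short",T(170,458,.078),S(373,374,.078))
print("short handle top",T(203,590,.06))
print("coaster T(tall)",T(515,425,.004))
print("box top");[print(T(*p,.05)) for p in((115,137),(405,70),(445,238),(153,303),(280,182))]
print("box side");[print(S(*p,.05)) for p in((177,162),(317,197),(235,388),(85,350),(203,260))]
print("tray");[print(ray("top",*p,.018).round(4)) for p in((423.5,208),(493.5,208),(501.5,345.5),(429,346))]
print("tray s");[print(ray("side",*p,.018).round(4)) for p in((370,130.5),(489,172),(467,210),(339.5,167))]
print("trivet",ray("top",170,331,.006),ray("side",315,431,.006))
print("shaker",ray("top",311,338,.056),ray("side",409,272,.056))
print("purple",ray("top",262,348,.078),"teal",ray("top",372,343,.078),ray("top",220,232,.078))
print("carafe",ray("top",171,180,0), ray("top",141,148,.18))
E
```

```text
tall [ 0.5458 -0.038   0.104 ] [ 0.5444 -0.0376  0.104 ]
short [0.5386 0.0732 0.078 ] [0.5376 0.0743 0.078 ]
short handle top [0.4984 0.0706 0.06  ]
coaster T(tall) [ 0.5427 -0.0389  0.004 ]
box top
[0.6526 0.077  0.05  ]
[ 0.659  -0.0213  0.05  ]
[ 0.6002 -0.0246  0.05  ]
[0.5949 0.073  0.05  ]
[0.6281 0.0257 0.05  ]
box side
[ 0.6573 -0.0221  0.05  ]
[ 0.5986 -0.0236  0.05  ]
[0.5907 0.0762 0.05  ]
[0.6495 0.0788 0.05  ]
[0.6268 0.0224 0.05  ]
tray
[ 0.6171 -0.2359  0.018 ]
[ 0.5925 -0.3773  0.018 ]
[ 0.3226 -0.3236  0.018 ]
[ 0.3453 -0.1861  0.018 ]
tray s
[ 0.5881 -0.3628  0.018 ]
[ 0.3184 -0.314   0.018 ]
[ 0.3398 -0.1884  0.018 ]
[ 0.6098 -0.2221  0.018 ]
trivet [0.45906175 0.30749805 0.006     ] [0.45650675 0.31069561 0.006     ]
shaker [0.39834517 0.03457301 0.056     ] [0.40098951 0.02877898 0.056     ]
purple [0.3957815  0.12393794 0.078     ] teal [ 0.37090608 -0.07278455  0.078     ] [0.62187015 0.17208262 0.078     ]
carafe [0.77428403 0.27572287 0.        ] [0.7672435  0.27051742 0.18      ]
```

The two cameras agree to about 1–2 mm on the cups and box. Next is a helper that turns world targets into tool-frame rows.

```bash
cat >> h.py <<'E'
from scipy.spatial.transform import Rotation as R
def pose(yaw): return R.from_euler("z",yaw,degrees=True)*R.from_euler("x",180,degrees=True)
def to(*wps):
    s=r.state(); R0=R.from_quat(s["tool_rot"]); p0=s["eef_pos"]
    for x,y,z,yaw in wps:
        d=R0.inv().apply(np.array([x,y,z])-p0)*1000; w=(R0.inv()*pose(yaw)).as_rotvec(degrees=True)
        print((x,y,z,yaw),"shift mm",d.round(1),"turn",w.round(2))
E
python3 - <<'E'
from h import *
to((.545,-.038,.25,183.8),(.545,-.038,.15,183.8),(.545,-.038,.078,183.8))
E
```

```text
(0.545, -0.038, 0.25, 183.8) shift mm [ 517.9 -375.9   -1.7] turn [ 1.0000e-02 -1.3000e-01 -1.6926e+02]
(0.545, -0.038, 0.15, 183.8) shift mm [ 517.9 -375.8   98.3] turn [ 1.0000e-02 -1.3000e-01 -1.6926e+02]
(0.545, -0.038, 0.078, 183.8) shift mm [ 517.9 -375.7  170.3] turn [ 1.0000e-02 -1.3000e-01 -1.6926e+02]
```

>>> apply_moves(rows=[[0.518, -0.376, -0.002, 0, 0, -169.3], [0.518, -0.376, -0.002, 0, 0, -169.3], [0.518, -0.376, -0.002, 0, 0, -169.3], [0.518, -0.376, -0.002, 0, 0, -169.3], [0.518, -0.376, -0.002, 0, 0, -169.3], [0.518, -0.376, -0.002, 0, 0, -169.3], [0.518, -0.376, -0.002, 0, 0, -169.3], [0.518, -0.376, -0.002, 0, 0, -169.3], [0.518, -0.376, -0.002, 0, 0, -169.3], [0.518, -0.376, -0.002, 0, 0, -169.3], [0.518, -0.376, -0.002, 0, 0, -169.3], [0.518, -0.376, -0.002, 0, 0, -169.3]], hand=1, grip_force=30)

```text
time: 1.3
eef_pos: [0.5204, -0.0673, 0.2499]
tool_rot: [0.515, 0.857, -0.0, -0.0]
ft_force: [-0.2, -1.0, 1.0]
grip_width: 1.001
grasp_force: 0.0
```

```bash
python3 - <<'E'
from h import *
to((.545,-.038,.25,183.8))
E
```

```text
(0.545, -0.038, 0.25, 183.8) shift mm [14.3 35.5 -0.1] turn [-2.000e-02 -2.000e-02 -6.576e+01]
```

>>> apply_moves(rows=[[0.014, 0.035, 0, 0, 0, -65.8], [0.014, 0.035, 0, 0, 0, -65.8], [0.014, 0.035, 0, 0, 0, -65.8], [0.014, 0.035, 0, 0, 0, -65.8], [0.014, 0.035, 0, 0, 0, -65.8], [0.014, 0.035, 0, 0, 0, -65.8], [0.014, 0.035, 0, 0, 0, -65.8], [0.014, 0.035, 0, 0, 0, -65.8], [0.014, 0.035, 0, 0, 0, -65.8], [0.014, 0.035, 0, 0, 0, -65.8], [0.014, 0.035, 0, 0, 0, -65.8]])

```text
time: 2.4
eef_pos: [0.544, -0.0406, 0.25]
tool_rot: [-0.03, 1.0, 0.0, -0.0]
ft_force: [0.9, 0.1, -0.5]
grip_width: 1.002
grasp_force: 0.0
```

```bash
python3 - <<'E'
from h import *
to((.545,-.038,.078,183.8))
E
```

```text
(0.545, -0.038, 0.078, 183.8) shift mm [ -1.2   2.6 172. ] turn [ 0.01 -0.02 -0.41]
```

>>> apply_moves(rows=[[-0.001, 0.003, 0.03, 0, 0, -0.4], [-0.001, 0.003, 0.06, 0, 0, -0.4], [-0.001, 0.003, 0.09, 0, 0, -0.4], [-0.001, 0.003, 0.115, 0, 0, -0.4], [-0.001, 0.003, 0.14, 0, 0, -0.4], [-0.001, 0.003, 0.16, 0, 0, -0.4], [-0.001, 0.003, 0.172, 0, 0, -0.4], [-0.001, 0.003, 0.172, 0, 0, -0.4], [-0.001, 0.003, 0.172, 0, 0, -0.4], [-0.001, 0.003, 0.172, 0, 0, -0.4]])

```text
time: 3.4
eef_pos: [0.5459, -0.0378, 0.0793]
tool_rot: [-0.034, 0.999, -0.0, 0.001]
ft_force: [-0.4, 0.8, 0.1]
grip_width: 0.999
grasp_force: 0.0
```

```bash
python3 - <<'E'
from h import *
s=r.state(); print(s["eef_pos"],s["ft_force"]); 
print([np.round(proj("side",(.545,-.038,z))) for z in(.078,.061)])
snap("side","s1.png",(240,100,200,150),4)
E
```

```text
[ 0.54590487 -0.03778223  0.0793257 ] [-0.39608114  0.81785507  0.13635599]
[array([340., 213.]), array([340., 220.])]
```

View pics/s1.png

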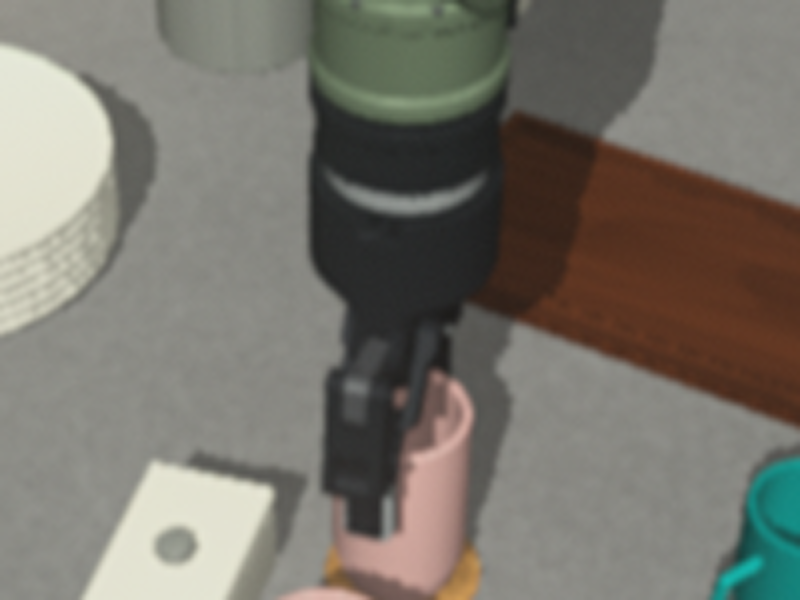

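The fingers straddle the tall cup. The near finger shows at crop (370,480), which fits its +y offset. Closing on it now.

>>> apply_moves(rows=[[0, 0, 0, 0, 0, 0], [0, 0, 0, 0, 0, 0], [0, 0, 0, 0, 0, 0], [0, 0, 0, 0, 0, 0], [0, 0, 0, 0, 0, 0], [0, 0, 0, 0, 0, 0], [0, 0, 0, 0, 0, 0], [0, 0, 0, 0, 0, 0]], hand=-1, grip_force=30)

```text
time: 4.25
eef_pos: [0.5456, -0.0379, 0.0791]
tool_rot: [-0.034, 0.999, -0.0, 0.001]
ft_force: [-2.0, -0.9, 5.5]
grip_width: 0.699
grasp_force: 31.9
```

```bash
python3 - <<'E'
from h import *
s=r.state(); print(s["eef_pos"],s["ft_force"],s["grip_width"],s["grasp_force"])
to((.546,-.038,.229,183.8))
E
```

```text
[ 0.54564181 -0.03790859  0.07908683] [-2.00211463 -0.86219169  5.54712766] 0.6993330639568072 31.91815908998251
(0.546, -0.038, 0.229, 183.8) shift mm [  -0.6   -0.2 -149.9] turn [-0.04  0.09  0.07]
```

>>> apply_moves(rows=[[0, 0, -0.008, 0, 0, 0], [0, 0, -0.025, 0, 0, 0], [0, 0, -0.05, 0, 0, 0], [0, 0, -0.075, 0, 0, 0], [0, 0, -0.1, 0, 0, 0], [0, 0, -0.12, 0, 0, 0], [0, 0, -0.125, 0, 0, 0], [0, 0, -0.125, 0, 0, 0], [0, 0, -0.125, 0, 0, 0]])

```text
time: 5.15
eef_pos: [0.5441, -0.0374, 0.202]
tool_rot: [-0.034, 0.999, 0.0, -0.001]
ft_force: [-0.2, -0.5, -1.5]
grip_width: 0.7
grasp_force: 33.2
```

```bash
python3 - <<'E'
from h import *
s=r.state(); print(s["eef_pos"],s["ft_force"],s["grip_width"],s["grasp_force"])
to((.525,-.287,.204,183.8),(.525,-.287,.082,183.8))
E
```

```text
[ 0.54411682 -0.03740869  0.20200855] [-0.15028416 -0.51891703 -1.54990479] 0.7002889958561264 33.162623047828674
(0.525, -0.287, 0.204, 183.8) shift mm [  35.9 -247.7   -2.1] turn [ 0.04 -0.11  0.07]
(0.525, -0.287, 0.082, 183.8) shift mm [  35.7 -247.8  119.9] turn [ 0.04 -0.11  0.07]
```

>>> apply_moves(rows=[[0.002, -0.012, 0, 0, 0, 0], [0.006, -0.04, 0, 0, 0, 0], [0.01, -0.07, 0, 0, 0, 0], [0.015, -0.105, 0, 0, 0, 0], [0.02, -0.14, 0, 0, 0, 0], [0.025, -0.175, 0, 0, 0, 0], [0.03, -0.205, 0, 0, 0, 0], [0.034, -0.23, 0, 0, 0, 0], [0.036, -0.244, 0, 0, 0, 0], [0.036, -0.248, 0, 0, 0, 0], [0.036, -0.248, 0, 0, 0, 0], [0.036, -0.248, 0, 0, 0, 0]])

```text
time: 6.35
eef_pos: [0.5257, -0.2863, 0.2029]
tool_rot: [-0.034, 0.999, 0.0, -0.0]
ft_force: [0.6, -0.3, -2.5]
grip_width: 0.705
grasp_force: 33.3
```

```bash
python3 - <<'E'
from h import *
s=r.state(); print(s["eef_pos"],s["ft_force"],s["grip_width"],s["grasp_force"])
to((.525,-.287,.082,183.8))
snap("top","t2.png",(320,160,200,200),3); print(proj("top",(.525,-.287,.006)))
E
```

```text
[ 0.52571514 -0.28633119  0.20286646] [ 0.60828966 -0.32602801 -2.49053054] 0.7048073999514376 33.31164613366127
(0.525, -0.287, 0.082, 183.8) shift mm [  0.7  -0.7 120.9] turn [ 0.06 -0.03  0.14]
(np.float64(456.5513245903402), np.float64(248.26433167254038))
```

View pics/t2.png

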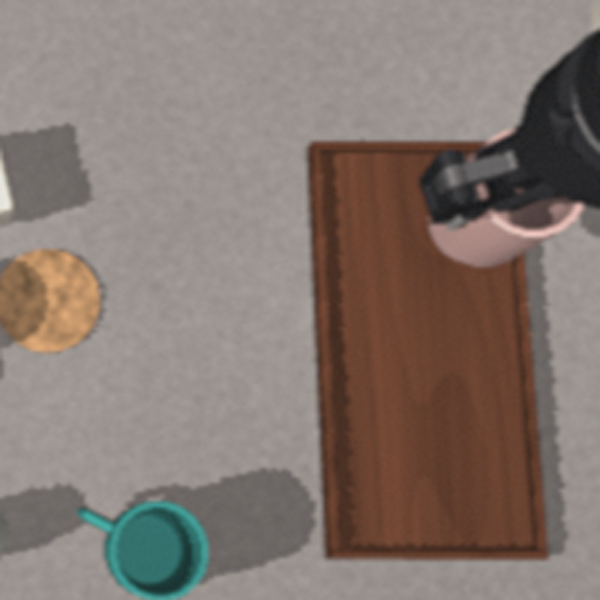

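The view shows the freed coaster at crop (50,300). The drop point projects to about crop (410,265), midway across the tray. Lowering now.

>>> apply_moves(rows=[[0.001, -0.001, 0.01, 0, 0, 0], [0.001, -0.001, 0.03, 0, 0, 0], [0.001, -0.001, 0.055, 0, 0, 0], [0.001, -0.001, 0.08, 0, 0, 0], [0.001, -0.001, 0.1, 0, 0, 0], [0.001, -0.001, 0.11, 0, 0, 0], [0.001, -0.001, 0.115, 0, 0, 0], [0.001, -0.001, 0.118, 0, 0, 0], [0.001, -0.001, 0.12, 0, 0, 0], [0.001, -0.001, 0.121, 0, 0, 0], [0.001, -0.001, 0.121, 0, 0, 0], [0.001, -0.001, 0.121, 0, 0, 0]])

```text
time: 7.6
eef_pos: [0.5251, -0.2887, 0.0827]
tool_rot: [-0.034, 0.999, -0.0, 0.0]
ft_force: [-0.2, -0.5, -2.1]
grip_width: 0.709
grasp_force: 33.3
```

>>> apply_moves(rows=[[0, 0, 0.001, 0, 0, 0], [0, 0, 0.002, 0, 0, 0], [0, 0, 0.002, 0, 0, 0], [0, 0, 0.002, 0, 0, 0]])

```text
time: 8.0
eef_pos: [0.5253, -0.2888, 0.0811]
tool_rot: [-0.034, 0.999, -0.0, 0.001]
ft_force: [-2.1, 1.3, 5.9]
grip_width: 0.703
grasp_force: 33.7
```

>>> apply_moves(rows=[[0, 0, 0, 0, 0, 0], [0, 0, 0, 0, 0, 0], [0, 0, 0, 0, 0, 0], [0, 0, 0, 0, 0, 0], [0, 0, 0, 0, 0, 0], [0, 0, -0.01, 0, 0, 0], [0, 0, -0.03, 0, 0, 0], [0, 0, -0.06, 0, 0, 0], [0, 0, -0.1, 0, 0, 0], [0, 0, -0.14, 0, 0, 0], [0, 0, -0.14, 0, 0, 0], [0, 0, -0.14, 0, 0, 0]], hand=1)

```text
time: 9.2
eef_pos: [0.5255, -0.289, 0.222]
tool_rot: [-0.034, 0.999, -0.001, 0.001]
ft_force: [-0.3, -0.3, -0.8]
grip_width: 1.004
grasp_force: 0.0
```

```bash
python3 - <<'E'
from h import *
to((.538,.0737,.2,183.8),(.538,.0737,.057,183.8))
T=lambda x,y,z:ray("top",320+(x+.5)/3-.5,160+(y+.5)/3-.5,z).round(4)
print("coaster_r",T(50,300,.004))
E
```

```text
(0.538, 0.0737, 0.2, 183.8) shift mm [-36.9 361.1  21.3] turn [-0.12  0.14  0.08]
(0.538, 0.0737, 0.057, 183.8) shift mm [-36.6 361.4 164.3] turn [-0.12  0.14  0.08]
coaster_r [ 0.5439 -0.041   0.004 ]
```

>>> apply_moves(rows=[[-0.037, 0.361, 0.01, 0, 0, 0], [-0.037, 0.361, 0.01, 0, 0, 0], [-0.037, 0.361, 0.01, 0, 0, 0], [-0.037, 0.361, 0.01, 0, 0, 0], [-0.037, 0.361, 0.01, 0, 0, 0], [-0.037, 0.361, 0.01, 0, 0, 0], [-0.037, 0.361, 0.01, 0, 0, 0], [-0.037, 0.361, 0.01, 0, 0, 0], [-0.037, 0.361, 0.01, 0, 0, 0], [-0.037, 0.361, 0.01, 0, 0, 0], [-0.037, 0.361, 0.01, 0, 0, 0]])

```text
time: 10.3
eef_pos: [0.5372, 0.0726, 0.2098]
tool_rot: [-0.033, 0.999, -0.0, -0.0]
ft_force: [0.1, -0.6, -0.3]
grip_width: 0.999
grasp_force: 0.0
```

```bash
python3 - <<'E'
from h import *
print(r.state()["eef_pos"])
to((.538,.0737,.057,183.8))
E
```

```text
[0.53724732 0.07261015 0.20976368]
(0.538, 0.0737, 0.057, 183.8) shift mm [ -1.    1.1 152.8] turn [-0.03 -0.05 -0.05]
```

>>> apply_moves(rows=[[-0.001, 0.001, 0.03, 0, 0, 0], [-0.001, 0.001, 0.06, 0, 0, 0], [-0.001, 0.001, 0.09, 0, 0, 0], [-0.001, 0.001, 0.115, 0, 0, 0], [-0.001, 0.001, 0.135, 0, 0, 0], [-0.001, 0.001, 0.148, 0, 0, 0], [-0.001, 0.001, 0.153, 0, 0, 0], [-0.001, 0.001, 0.153, 0, 0, 0], [-0.001, 0.001, 0.153, 0, 0, 0]])

```text
time: 11.2
eef_pos: [0.5391, 0.0749, 0.058]
tool_rot: [-0.034, 0.999, -0.0, 0.001]
ft_force: [0.7, -0.5, -0.4]
grip_width: 1.001
grasp_force: 0.0
```

>>> apply_moves(rows=[[0, 0, 0, 0, 0, 0], [0, 0, 0, 0, 0, 0], [0, 0, 0, 0, 0, 0], [0, 0, 0, 0, 0, 0], [0, 0, 0, 0, 0, 0], [0, 0, 0, 0, 0, 0], [0, 0, 0, 0, 0, 0], [0, 0, 0, 0, 0, 0]], hand=-1)

```text
time: 12.0
eef_pos: [0.5391, 0.0751, 0.0584]
tool_rot: [-0.034, 0.999, -0.0, 0.001]
ft_force: [-0.3, -0.5, 5.5]
grip_width: 0.702
grasp_force: 31.9
```

>>> apply_moves(rows=[[0, 0, -0.008, 0, 0, 0], [0, 0, -0.025, 0, 0, 0], [0, 0, -0.05, 0, 0, 0], [0, 0, -0.075, 0, 0, 0], [0, 0, -0.1, 0, 0, 0], [0, 0, -0.125, 0, 0, 0], [0, 0, -0.14, 0, 0, 0], [0, 0, -0.145, 0, 0, 0], [0, 0, -0.145, 0, 0, 0]])

```text
time: 12.9
eef_pos: [0.5385, 0.0753, 0.2028]
tool_rot: [-0.034, 0.999, 0.0, 0.001]
ft_force: [0.3, -0.4, -2.5]
grip_width: 0.703
grasp_force: 33.0
```

```bash
python3 - <<'E'
from h import *
print(r.state()["eef_pos"])
to((.408,-.265,.204,183.8))
E
```

```text
[0.53852888 0.07533108 0.20281979]
(0.408, -0.265, 0.204, 183.8) shift mm [ 153.3 -330.7   -1.4] turn [0.   0.07 0.08]
```

>>> apply_moves(rows=[[0.006, -0.012, 0, 0, 0, 0], [0.018, -0.04, 0, 0, 0, 0], [0.036, -0.078, 0, 0, 0, 0], [0.055, -0.118, 0, 0, 0, 0], [0.074, -0.158, 0, 0, 0, 0], [0.093, -0.2, 0, 0, 0, 0], [0.111, -0.24, 0, 0, 0, 0], [0.13, -0.28, 0, 0, 0, 0], [0.144, -0.31, 0, 0, 0, 0], [0.151, -0.325, 0, 0, 0, 0], [0.153, -0.331, 0, 0, 0, 0], [0.153, -0.331, 0, 0, 0, 0]])

```text
time: 14.1
eef_pos: [0.407, -0.2656, 0.2013]
tool_rot: [-0.033, 0.999, 0.001, -0.001]
ft_force: [0.7, -0.4, -1.7]
grip_width: 0.707
grasp_force: 33.2
```

```bash
python3 - <<'E'
from h import *
print(r.state()["eef_pos"])
to((.408,-.265,.062,183.8))
E
```

```text
[ 0.40699664 -0.2656434   0.20129509]
(0.408, -0.265, 0.062, 183.8) shift mm [ -1.2   0.4 139.3] turn [ 0.08 -0.07 -0.03]
```

>>> apply_moves(rows=[[-0.001, 0, 0.01, 0, 0, 0], [-0.001, 0, 0.03, 0, 0, 0], [-0.001, 0, 0.055, 0, 0, 0], [-0.001, 0, 0.08, 0, 0, 0], [-0.001, 0, 0.105, 0, 0, 0], [-0.001, 0, 0.12, 0, 0, 0], [-0.001, 0, 0.13, 0, 0, 0], [-0.001, 0, 0.135, 0, 0, 0], [-0.001, 0, 0.138, 0, 0, 0], [-0.001, 0, 0.139, 0, 0, 0], [-0.001, 0, 0.139, 0, 0, 0], [-0.001, 0, 0.139, 0, 0, 0]])

```text
time: 15.3
eef_pos: [0.4094, -0.2657, 0.0637]
tool_rot: [-0.034, 0.999, -0.0, 0.0]
ft_force: [-0.5, 0.4, -2.1]
grip_width: 0.704
grasp_force: 33.2
```

>>> apply_moves(rows=[[0, 0, 0.001, 0, 0, 0], [0, 0, 0.002, 0, 0, 0], [0, 0, 0.003, 0, 0, 0], [0, 0, 0.003, 0, 0, 0], [0, 0, 0.003, 0, 0, 0]])

```text
time: 15.8
eef_pos: [0.4091, -0.2654, 0.0604]
tool_rot: [-0.034, 0.999, -0.0, 0.0]
ft_force: [-0.7, 0.9, 3.5]
grip_width: 0.706
grasp_force: 33.5
```

Contact. I'll release, rise, and take a picture.

>>> apply_moves(rows=[[0, 0, 0, 0, 0, 0], [0, 0, 0, 0, 0, 0], [0, 0, 0, 0, 0, 0], [0, 0, 0, 0, 0, 0], [0, 0, 0, 0, 0, 0], [0, 0, -0.01, 0, 0, 0], [0, 0, -0.03, 0, 0, 0], [0, 0, -0.06, 0, 0, 0], [0, 0, -0.1, 0, 0, 0], [0, 0, -0.14, 0, 0, 0], [0, 0, -0.15, 0, 0, 0], [0, 0, -0.15, 0, 0, 0]], hand=1)

```text
time: 17.0
eef_pos: [0.4101, -0.2662, 0.2125]
tool_rot: [-0.034, 0.999, -0.002, 0.002]
ft_force: [-0.5, -1.1, -0.1]
grip_width: 1.003
grasp_force: 0.0
```

```bash
python3 - <<'E'
from h import *
s=r.state();print(s["eef_pos"],s["ft_force"])
to((.5,-.12,.2,93.7),(.6265,.0255,.2,93.7))
snap("side","s3.png",(200,90,300,300),2)
E
```

```text
[ 0.41007054 -0.26622857  0.21249724] [-0.48010676 -1.14752576 -0.0562278 ]
(0.5, -0.12, 0.2, 93.7) shift mm [-99.6 139.9  12.4] turn [-0.    0.3  90.17]
(0.6265, 0.0255, 0.2, 93.7) shift mm [-235.6  276.5   12.3] turn [-0.    0.3  90.17]
```

View pics/s3.png

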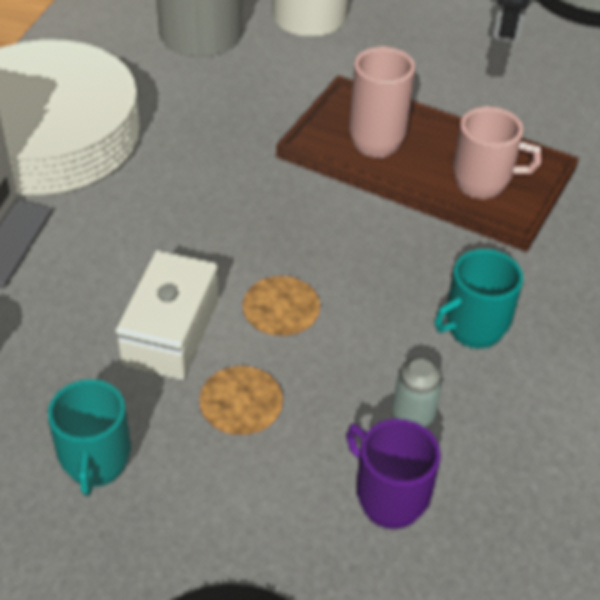

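Both cups stand upright in the tray, at crop (380,100) and (488,152). The coasters are free at crop (281,305) and (241,399), and the shaker is undisturbed. Now the sugar box.

>>> apply_moves(rows=[[-0.236, 0.278, 0.005, 0, 0.3, 90], [-0.236, 0.278, 0.005, 0, 0.3, 90], [-0.236, 0.278, 0.005, 0, 0.3, 90], [-0.236, 0.278, 0.005, 0, 0.3, 90], [-0.236, 0.278, 0.005, 0, 0.3, 90], [-0.236, 0.278, 0.005, 0, 0.3, 90], [-0.236, 0.278, 0.005, 0, 0.3, 90], [-0.236, 0.278, 0.005, 0, 0.3, 90], [-0.236, 0.278, 0.005, 0, 0.3, 90], [-0.236, 0.278, 0.005, 0, 0.3, 90], [-0.236, 0.278, 0.005, 0, 0.3, 90], [-0.236, 0.278, 0.005, 0, 0.3, 90]])

```text
time: 18.25
eef_pos: [0.6244, 0.0283, 0.2026]
tool_rot: [0.683, 0.731, -0.001, -0.004]
ft_force: [0.3, 0.6, 0.1]
grip_width: 1.001
grasp_force: 0.0
```

```bash
python3 - <<'E'
from h import *
print(r.state()["eef_pos"])
to((.6255,.0265,.1,94),(.6255,.0265,.028,94))
C=lambda x,y:ray("side",200+(x+.5)/2-.5,90+(y+.5)/2-.5,.004).round(4)
print("coasters",C(281.5,305),C(241,399.5))
# trivet ellipse fit
for n in("top","side"):
    im=optics.camera(n).astype(int); m=((im.max(2)<50)).astype(np.uint8)
    k,l,st,c=cv2.connectedComponentsWithStats(m); ref=proj(n,(.458,.309,.006)); i=l[int(round(ref[1])),int(round(ref[0]))]
    print(n,st[i],c[i])
    cn=max(cv2.findContours((l==i).astype(np.uint8),0,1)[0],key=cv2.contourArea)
    w=np.array([ray(n,*p[0],.006)[:2] for p in cn]).astype(np.float32); print(cv2.minEnclosingCircle(w), cv2.fitEllipse(w))
E
```

```text
[0.62439147 0.02832428 0.20258257]
(0.6255, 0.0265, 0.1, 94) shift mm [ -2.3   1.8 102.6] turn [-0.43 -0.22 -0.14]
(0.6255, 0.0265, 0.028, 94) shift mm [ -2.6   2.3 174.6] turn [-0.43 -0.22 -0.14]
coasters [ 0.5421 -0.038   0.004 ] [0.5383 0.0763 0.004 ]
top [     0      0    640    480 302636] [319.52975191 237.87086797]
((0.7474678158760071, -0.03551811724901199), 0.8489802479743958) ((0.6602928042411804, -0.020667577162384987), (1.1516982316970825, 1.6539276838302612), 170.0010223388672)
side [ 262  382  106   98 8339] [314.60942559 432.6069073 ]
((0.45721641182899475, 0.3100776672363281), 0.07414276897907257) ((0.4577641487121582, 0.30875712633132935), (0.14256049692630768, 0.14662623405456543), 116.22318267822266)
```

>>> apply_moves(rows=[[-0.003, 0.002, 0.03, -0.4, -0.2, 0], [-0.003, 0.002, 0.06, -0.4, -0.2, 0], [-0.003, 0.002, 0.09, -0.4, -0.2, 0], [-0.003, 0.002, 0.115, -0.4, -0.2, 0], [-0.003, 0.002, 0.115, -0.4, -0.2, 0], [-0.003, 0.002, 0.115, -0.4, -0.2, 0]])

```text
time: 18.95
eef_pos: [0.6271, 0.0254, 0.0899]
tool_rot: [0.682, 0.731, 0.001, 0.001]
ft_force: [0.6, -0.1, 1.1]
grip_width: 0.999
grasp_force: 0.0
```

```bash
python3 - <<'E'
from h import *
print(r.state()["eef_pos"])
to((.6255,.0265,.028,94))
im=cv2.imread("pics/top0.png").astype(int); 
for t in(45,55,65):
    m=(im[:,:,::-1].max(2)<t).astype(np.uint8); k,l,st,c=cv2.connectedComponentsWithStats(m); i=l[335,175]; print(t,im[335,175],st[i],c[i])
    if i:
        cn=max(cv2.findContours((l==i).astype(np.uint8),0,1)[0],key=cv2.contourArea)
        w=np.array([ray("top",*p[0],.006)[:2] for p in cn]).astype(np.float32); print(cv2.fitEllipse(w))
snap("side","s4.png",(200,100,200,200),3)
E
```

```text
[0.62705282 0.02536579 0.08992232]
(0.6255, 0.0265, 0.028, 94) shift mm [ 1.2 -1.6 61.9] turn [ 0.13 -0.   -0.07]
45 [37 38 39] [ 133  295   74   74 4280] [169.4432243  331.50070093]
((0.4594928026199341, 0.3085072338581085), (0.14221441745758057, 0.14310665428638458), 28.074932098388672)
55 [37 38 39] [ 133  294   74   76 4369] [169.46440833 331.48615244]
((0.4595275819301605, 0.30845707654953003), (0.1435236632823944, 0.14448103308677673), 5.41335916519165)
65 [37 38 39] [ 133  294   74   76 4431] [169.49785601 331.55314827]
((0.4593987762928009, 0.3084041178226471), (0.14459653198719025, 0.1453978717327118), 18.576847076416016)
```

View pics/s4.png

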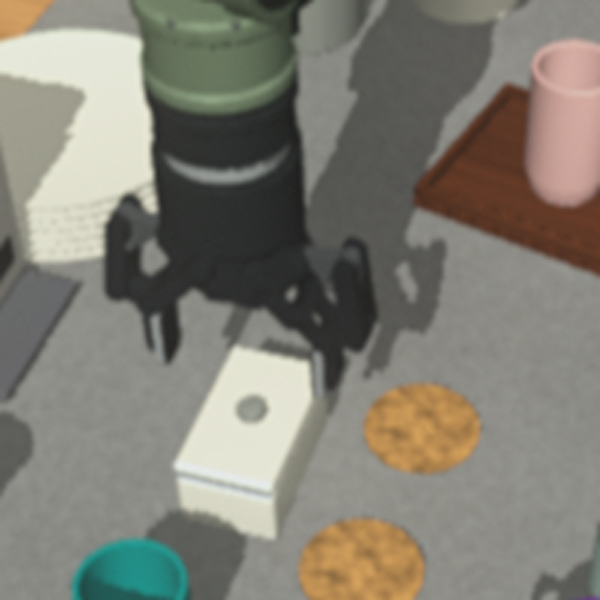

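The fingers at crop (165,340) and (325,370) straddle the box across its short side. The trivet centre is about (0.459, 0.309). Descending.

>>> apply_moves(rows=[[0.001, -0.001, 0.015, 0, 0, 0], [0.001, -0.001, 0.035, 0, 0, 0], [0.001, -0.001, 0.05, 0, 0, 0], [0.001, -0.001, 0.058, 0, 0, 0], [0.001, -0.001, 0.061, 0, 0, 0], [0.001, -0.001, 0.061, 0, 0, 0], [0.001, -0.001, 0.061, 0, 0, 0]])

```text
time: 19.7
eef_pos: [0.6273, 0.0264, 0.0299]
tool_rot: [0.683, 0.731, 0.002, 0.002]
ft_force: [-0.0, -0.2, 0.7]
grip_width: 1.003
grasp_force: 0.0
```

>>> apply_moves(rows=[[0, 0, 0, 0, 0, 0], [0, 0, 0, 0, 0, 0], [0, 0, 0, 0, 0, 0], [0, 0, 0, 0, 0, 0], [0, 0, 0, 0, 0, 0], [0, 0, 0, 0, 0, 0], [0, 0, 0, 0, 0, 0], [0, 0, 0, 0, 0, 0]], hand=-1, grip_force=40)

```text
time: 20.5
eef_pos: [0.627, 0.0264, 0.0298]
tool_rot: [0.683, 0.731, 0.002, 0.002]
ft_force: [-1.1, 0.7, 6.1]
grip_width: 0.69
grasp_force: 44.8
```

>>> apply_moves(rows=[[0, 0, -0.006, 0, 0, 0], [0, 0, -0.02, 0, 0, 0], [0, 0, -0.04, 0, 0, 0], [0, 0, -0.065, 0, 0, 0], [0, 0, -0.09, 0, 0, 0], [0, 0, -0.11, 0, 0, 0], [0, 0, -0.125, 0, 0, 0], [0, 0, -0.13, 0, 0, 0], [0, 0, -0.13, 0, 0, 0], [0, 0, -0.13, 0, 0, 0]])

```text
time: 21.5
eef_pos: [0.6255, 0.0265, 0.1583]
tool_rot: [0.683, 0.731, 0.001, 0.001]
ft_force: [0.2, -0.3, -4.3]
grip_width: 0.703
grasp_force: 44.5
```

```bash
python3 - <<'E'
from h import *
s=r.state();print(s["eef_pos"],s["ft_force"],s["ft_torque"])
to((.459,.309,.16,94))
E
```

```text
[0.62545043 0.02647178 0.15831539] [ 0.17082816 -0.33557281 -4.31297662] [-0.00715204  0.03980783 -0.04691491]
(0.459, 0.309, 0.16, 94) shift mm [ 293.1 -147.    -2. ] turn [ 0.12 -0.   -0.13]
```

>>> apply_moves(rows=[[0.01, -0.005, 0, 0, 0, 0], [0.034, -0.017, 0, 0, 0, 0], [0.068, -0.034, 0, 0, 0, 0], [0.104, -0.052, 0, 0, 0, 0], [0.14, -0.07, 0, 0, 0, 0], [0.176, -0.088, 0, 0, 0, 0], [0.212, -0.106, 0, 0, 0, 0], [0.246, -0.123, 0, 0, 0, 0], [0.272, -0.136, 0, 0, 0, 0], [0.286, -0.143, 0, 0, 0, 0], [0.293, -0.147, 0, 0, 0, 0], [0.293, -0.147, 0, 0, 0, 0]])

```text
time: 22.7
eef_pos: [0.4591, 0.3091, 0.1582]
tool_rot: [0.682, 0.731, 0.001, 0.001]
ft_force: [0.5, 0.3, -4.3]
grip_width: 0.698
grasp_force: 44.4
```

```bash
python3 - <<'E'
from h import *
print(r.state()["eef_pos"])
to((.459,.309,.038,94))
E
```

```text
[0.45905729 0.30912832 0.15819397]
(0.459, 0.309, 0.038, 94) shift mm [ -0.   -0.4 120.2] turn [ 0.17  0.04 -0.06]
```

>>> apply_moves(rows=[[0, 0, 0.01, 0, 0, 0], [0, 0, 0.03, 0, 0, 0], [0, 0, 0.055, 0, 0, 0], [0, 0, 0.08, 0, 0, 0], [0, 0, 0.1, 0, 0, 0], [0, 0, 0.11, 0, 0, 0], [0, 0, 0.115, 0, 0, 0], [0, 0, 0.118, 0, 0, 0], [0, 0, 0.12, 0, 0, 0], [0, 0, 0.12, 0, 0, 0], [0, 0, 0.12, 0, 0, 0]])

```text
time: 23.8
eef_pos: [0.4606, 0.3091, 0.0392]
tool_rot: [0.683, 0.731, 0.002, 0.002]
ft_force: [-0.3, 0.0, -3.6]
grip_width: 0.698
grasp_force: 44.4
```

```bash
python3 - <<'E'
from h import *
s=r.state();print(s["eef_pos"],s["ft_force"])
snap("top","t5.png",(90,230,180,180),3)
E
```

```text
[0.46061826 0.30913216 0.03923178] [-0.27876186  0.03115984 -3.55565387]
```

View pics/t5.png

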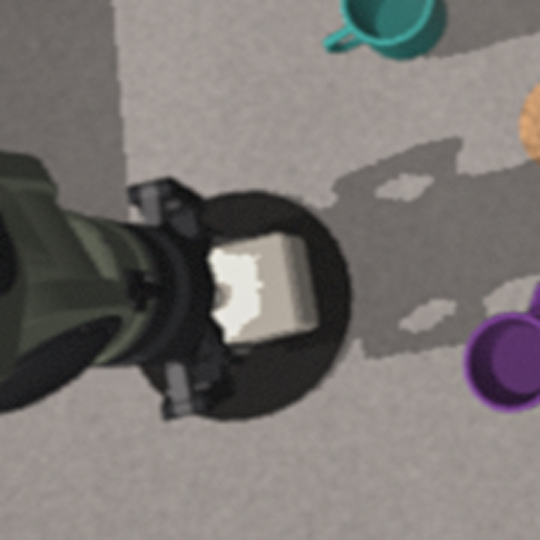

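The box sits over the trivet. Its end at crop x≈315 is about 24 mm inside the trivet edge at x≈350, so it is centred. Lowering the last bit.

>>> apply_moves(rows=[[0.0, 0.001, 0.001, 0, 0, 0], [0, 0.001, 0.002, 0, 0, 0], [0, 0.001, 0.003, 0, 0, 0], [0, 0.001, 0.003, 0, 0, 0], [0, 0.001, 0.003, 0, 0, 0]])

```text
time: 24.35
eef_pos: [0.4613, 0.309, 0.0358]
tool_rot: [0.683, 0.731, 0.001, 0.001]
ft_force: [-0.8, -0.2, 1.3]
grip_width: 0.7
grasp_force: 44.9
```

>>> apply_moves(rows=[[0, 0, 0, 0, 0, 0], [0, 0, 0, 0, 0, 0], [0, 0, 0, 0, 0, 0], [0, 0, 0, 0, 0, 0], [0, 0, 0, 0, 0, 0], [0, 0, -0.01, 0, 0, 0], [0, 0, -0.03, 0, 0, 0], [0, 0, -0.06, 0, 0, 0], [0, 0, -0.1, 0, 0, 0], [0, 0, -0.14, 0, 0, 0], [0, 0, -0.17, 0, 0, 0], [0, 0, -0.17, 0, 0, 0]], hand=1)

```text
time: 25.55
eef_pos: [0.4632, 0.3103, 0.2112]
tool_rot: [0.683, 0.731, 0.006, 0.003]
ft_force: [0.6, 0.1, -0.3]
grip_width: 1.0
grasp_force: 0.0
```

```bash
python3 - <<'E'
from h import *
print(r.state()["eef_pos"])
to((.409,-.2655,.21,183.8))
snap("side","s6.png",(220,330,180,150),4)
E
```

```text
[0.46317812 0.31025928 0.21120896]
(0.409, -0.2655, 0.21, 183.8) shift mm [-570.8  -93.    -1.9] turn [  0.7    0.4  -89.92]
```

View pics/s6.png

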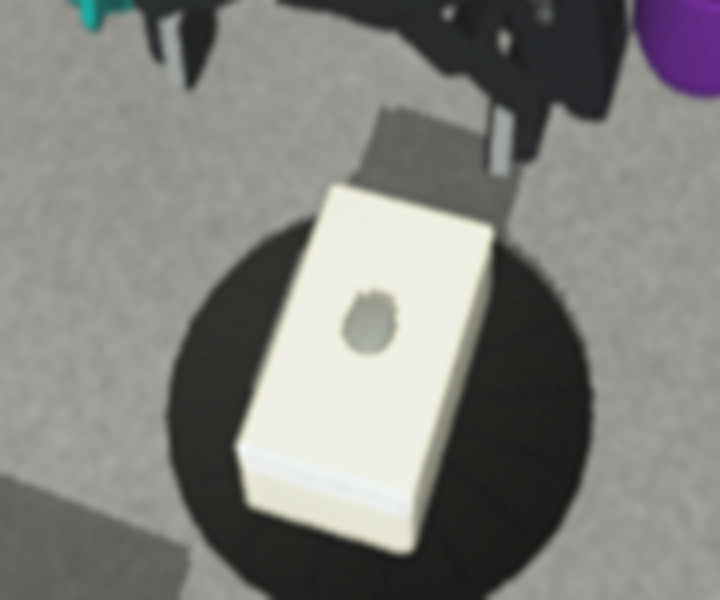

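```bash
python3 - <<'E'
from h import *
P=[(335,185),(493,228),(412,495),(240,448)]
w=np.array([ray("side",220+(x+.5)/4-.5,330+(y+.5)/4-.5,.0565) for x,y in P]); print(w.round(4),w.mean(0))
print(ray("side",220+369/4-.4,330+322/4-.4,.0635))
E
```

```text
[[0.492  0.2622 0.0565]
 [0.4348 0.2582 0.0565]
 [0.4284 0.3538 0.0565]
 [0.4856 0.3591 0.0565]] [0.46020624 0.30834867 0.0565    ]
[0.46108057 0.30789978 0.0635    ]
```

The box is at (0.460, 0.308), within about 2 mm of the trivet centre. Next I go for the short cup.

>>> apply_moves(rows=[[-0.571, -0.093, -0.01, 0.7, 0.4, -90], [-0.571, -0.093, -0.01, 0.7, 0.4, -90], [-0.571, -0.093, -0.01, 0.7, 0.4, -90], [-0.571, -0.093, -0.01, 0.7, 0.4, -90], [-0.571, -0.093, -0.01, 0.7, 0.4, -90], [-0.571, -0.093, -0.01, 0.7, 0.4, -90], [-0.571, -0.093, -0.01, 0.7, 0.4, -90], [-0.571, -0.093, -0.01, 0.7, 0.4, -90], [-0.571, -0.093, -0.01, 0.7, 0.4, -90], [-0.571, -0.093, -0.01, 0.7, 0.4, -90], [-0.571, -0.093, -0.01, 0.7, 0.4, -90], [-0.571, -0.093, -0.01, 0.7, 0.4, -90]])

```text
time: 26.8
eef_pos: [0.4117, -0.2104, 0.2135]
tool_rot: [-0.029, 1.0, -0.001, -0.005]
ft_force: [1.1, 0.7, -0.7]
grip_width: 1.001
grasp_force: 0.0
```

>>> apply_moves(rows=[[0, 0, 0, 0, 0, 0], [0, 0, 0, 0, 0, 0], [0, 0, 0, 0, 0, 0]])

```text
time: 27.1
eef_pos: [0.4123, -0.2081, 0.2136]
tool_rot: [-0.027, 1.0, -0.001, -0.005]
ft_force: [-0.6, -0.3, 0.3]
grip_width: 1.005
grasp_force: 0.0
```

```bash
python3 - <<'E'
from h import *
print(r.state()["eef_pos"])
to((.4091,-.2654,.0604,183.9))
E
```

```text
[ 0.41225489 -0.20813248  0.21363125]
(0.4091, -0.2654, 0.0604, 183.9) shift mm [  4.7 -56.7 153.4] turn [-0.1  -0.57 -0.85]
```

>>> apply_moves(rows=[[0.005, -0.04, 0, 0, -0.6, -0.8], [0.005, -0.057, 0, 0, -0.6, -0.8], [0.005, -0.057, 0, 0, -0.6, -0.8], [0.005, -0.057, 0.02, 0, -0.6, -0.8], [0.005, -0.057, 0.05, 0, -0.6, -0.8], [0.005, -0.057, 0.08, 0, -0.6, -0.8], [0.005, -0.057, 0.1, 0, -0.6, -0.8], [0.005, -0.057, 0.1, 0, -0.6, -0.8], [0.005, -0.057, 0.1, 0, -0.6, -0.8]])

```text
time: 28.0
eef_pos: [0.4102, -0.2657, 0.1148]
tool_rot: [-0.034, 0.999, -0.001, 0.001]
ft_force: [-0.4, -0.8, -0.2]
grip_width: 1.001
grasp_force: 0.0
```

```bash
python3 - <<'E'
from h import *
print(r.state()["eef_pos"])
to((.4091,-.2654,.0604,183.9))
E
```

```text
[ 0.41021149 -0.26567863  0.11481743]
(0.4091, -0.2654, 0.0604, 183.9) shift mm [ 1.2  0.5 54.4] turn [-0.13  0.08  0.03]
```

>>> apply_moves(rows=[[0.001, 0, 0.02, 0, 0, 0], [0.001, 0, 0.04, 0, 0, 0], [0.001, 0, 0.052, 0, 0, 0], [0.001, 0, 0.054, 0, 0, 0], [0.001, 0, 0.054, 0, 0, 0], [0.001, 0, 0.054, 0, 0, 0]])

```text
time: 28.6
eef_pos: [0.4099, -0.2677, 0.0616]
tool_rot: [-0.034, 0.999, -0.002, 0.002]
ft_force: [0.0, -0.1, 0.5]
grip_width: 1.001
grasp_force: 0.0
```

>>> apply_moves(rows=[[0, 0, 0, 0, 0, 0], [0, 0, 0, 0, 0, 0], [0, 0, 0, 0, 0, 0], [0, 0, 0, 0, 0, 0], [0, 0, 0, 0, 0, 0], [0, 0, 0, 0, 0, 0], [0, 0, 0, 0, 0, 0], [0, 0, 0, 0, 0, 0]], hand=-1, grip_force=30)

```text
time: 29.4
eef_pos: [0.4097, -0.2674, 0.0616]
tool_rot: [-0.034, 0.999, -0.002, 0.002]
ft_force: [-1.1, 1.2, 6.0]
grip_width: 0.706
grasp_force: 31.3
```

>>> apply_moves(rows=[[0, 0, -0.008, 0, 0, 0], [0, 0, -0.025, 0, 0, 0], [0, 0, -0.05, 0, 0, 0], [0, 0, -0.075, 0, 0, 0], [0, 0, -0.1, 0, 0, 0], [0, 0, -0.125, 0, 0, 0], [0, 0, -0.14, 0, 0, 0], [0, 0, -0.142, 0, 0, 0], [0, 0, -0.142, 0, 0, 0]])

```text
time: 30.3
eef_pos: [0.4089, -0.2667, 0.2028]
tool_rot: [-0.034, 0.999, -0.002, 0.001]
ft_force: [-0.0, 0.2, -2.0]
grip_width: 0.702
grasp_force: 33.1
```

```bash
python3 - <<'E'
from h import *
print(r.state()["eef_pos"],r.state()["ft_force"])
to((.5388,.0752,.204,183.9))
E
```

```text
[ 0.4088933  -0.26673152  0.2028085 ] [-0.00582281  0.19747962 -2.03101853]
(0.5388, 0.0752, 0.204, 183.9) shift mm [-152.6  332.4   -2.1] turn [-0.22  0.14 -0.04]
```

>>> apply_moves(rows=[[-0.006, 0.012, 0, 0, 0, 0], [-0.018, 0.04, 0, 0, 0, 0], [-0.036, 0.078, 0, 0, 0, 0], [-0.055, 0.118, 0, 0, 0, 0], [-0.074, 0.158, 0, 0, 0, 0], [-0.093, 0.2, 0, 0, 0, 0], [-0.111, 0.24, 0, 0, 0, 0], [-0.13, 0.28, 0, 0, 0, 0], [-0.144, 0.31, 0, 0, 0, 0], [-0.151, 0.326, 0, 0, 0, 0], [-0.153, 0.332, 0, 0, 0, 0], [-0.153, 0.332, 0, 0, 0, 0]])

```text
time: 31.5
eef_pos: [0.5383, 0.0758, 0.2007]
tool_rot: [-0.035, 0.999, -0.002, -0.0]
ft_force: [0.4, -0.5, -2.0]
grip_width: 0.707
grasp_force: 33.2
```

```bash
python3 - <<'E'
from h import *
print(r.state()["eef_pos"])
to((.5392,.0747,.062,183.8))
E
```

```text
[0.53833279 0.07584092 0.20065621]
(0.5392, 0.0747, 0.062, 183.8) shift mm [ -0.8  -0.7 138.7] turn [-0.19 -0.02  0.16]
```

>>> apply_moves(rows=[[-0.001, -0.001, 0.01, 0, 0, 0], [-0.001, -0.001, 0.03, 0, 0, 0], [-0.001, -0.001, 0.055, 0, 0, 0], [-0.001, -0.001, 0.08, 0, 0, 0], [-0.001, -0.001, 0.105, 0, 0, 0], [-0.001, -0.001, 0.12, 0, 0, 0], [-0.001, -0.001, 0.13, 0, 0, 0], [-0.001, -0.001, 0.135, 0, 0, 0], [-0.001, -0.001, 0.137, 0, 0, 0], [-0.001, -0.001, 0.138, 0, 0, 0], [-0.001, -0.001, 0.138, 0, 0, 0], [-0.001, -0.001, 0.138, 0, 0, 0]])

```text
time: 32.7
eef_pos: [0.5411, 0.0735, 0.0644]
tool_rot: [-0.034, 0.999, -0.002, 0.002]
ft_force: [0.0, 0.5, -1.0]
grip_width: 0.706
grasp_force: 33.2
```

>>> apply_moves(rows=[[0, 0, 0.001, 0, 0, 0], [0, 0, 0.002, 0, 0, 0], [0, 0, 0.003, 0, 0, 0], [0, 0, 0.003, 0, 0, 0], [0, 0, 0.003, 0, 0, 0]])

```text
time: 33.2
eef_pos: [0.5405, 0.0734, 0.0607]
tool_rot: [-0.034, 0.999, -0.002, 0.001]
ft_force: [0.7, 1.0, -1.6]
grip_width: 0.705
grasp_force: 33.2
```

>>> apply_moves(rows=[[0.001, 0.001, 0.001, 0, 0, 0], [0.001, 0.001, 0.001, 0, 0, 0], [0.001, 0.001, 0.002, 0, 0, 0], [0.001, 0.001, 0.002, 0, 0, 0]])

```text
time: 33.6
eef_pos: [0.5395, 0.0744, 0.0596]
tool_rot: [-0.034, 0.999, -0.002, 0.001]
ft_force: [-3.5, 0.6, 6.4]
grip_width: 0.705
grasp_force: 33.8
```

Down at the right place. I'll release, rise, and go to the tall cup.

>>> apply_moves(rows=[[0, 0, 0, 0, 0, 0], [0, 0, 0, 0, 0, 0], [0, 0, 0, 0, 0, 0], [0, 0, 0, 0, 0, 0], [0, 0, 0, 0, 0, 0], [0, 0, -0.01, 0, 0, 0], [0, 0, -0.03, 0, 0, 0], [0, 0, -0.06, 0, 0, 0], [0, 0, -0.1, 0, 0, 0], [0, 0, -0.14, 0, 0, 0], [0, 0, -0.16, 0, 0, 0], [0, 0, -0.16, 0, 0, 0]], hand=1)

```text
time: 34.8
eef_pos: [0.5415, 0.0749, 0.2231]
tool_rot: [-0.034, 0.999, -0.002, 0.005]
ft_force: [0.7, -0.2, -0.0]
grip_width: 1.001
grasp_force: 0.0
```

```bash
python3 - <<'E'
from h import *
print(r.state()["eef_pos"])
to((.5253,-.2888,.215,183.9))
E
```

```text
[0.54147815 0.07492112 0.22314184]
(0.5253, -0.2888, 0.215, 183.9) shift mm [  40.7 -361.8    9.2] turn [-0.22  0.54 -0.04]
```

>>> apply_moves(rows=[[0.041, -0.362, 0.009, -0.2, 0.5, 0], [0.041, -0.362, 0.009, -0.2, 0.5, 0], [0.041, -0.362, 0.009, -0.2, 0.5, 0], [0.041, -0.362, 0.009, -0.2, 0.5, 0], [0.041, -0.362, 0.009, -0.2, 0.5, 0], [0.041, -0.362, 0.009, -0.2, 0.5, 0], [0.041, -0.362, 0.009, -0.2, 0.5, 0], [0.041, -0.362, 0.009, -0.2, 0.5, 0], [0.041, -0.362, 0.009, -0.2, 0.5, 0], [0.041, -0.362, 0.009, -0.2, 0.5, 0], [0.041, -0.362, 0.009, -0.2, 0.5, 0], [0.041, -0.362, 0.009, -0.2, 0.5, 0]])

```text
time: 36.0
eef_pos: [0.5229, -0.2874, 0.211]
tool_rot: [-0.035, 0.999, 0.0, -0.003]
ft_force: [0.0, 0.5, 0.5]
grip_width: 0.995
grasp_force: 0.0
```

```bash
python3 - <<'E'
from h import *
print(r.state()["eef_pos"])
to((.5253,-.2888,.0815,183.9))
E
```

```text
[ 0.52291497 -0.28739061  0.21104999]
(0.5253, -0.2888, 0.0815, 183.9) shift mm [ -3.2  -1.6 129.5] turn [ 0.02 -0.39  0.09]
```

>>> apply_moves(rows=[[-0.003, -0.001, 0.02, 0, -0.4, 0], [-0.003, -0.001, 0.05, 0, -0.4, 0], [-0.003, -0.001, 0.08, 0, -0.4, 0], [-0.003, -0.001, 0.105, 0, -0.4, 0], [-0.003, -0.001, 0.12, 0, -0.4, 0], [-0.003, -0.001, 0.128, 0, -0.4, 0], [-0.003, -0.001, 0.13, 0, -0.4, 0], [-0.003, -0.001, 0.13, 0, -0.4, 0], [-0.003, -0.001, 0.13, 0, -0.4, 0]])

```text
time: 36.9
eef_pos: [0.5256, -0.2902, 0.082]
tool_rot: [-0.034, 0.999, -0.001, 0.001]
ft_force: [0.0, 0.5, -0.4]
grip_width: 1.002
grasp_force: 0.0
```

>>> apply_moves(rows=[[0, 0, 0, 0, 0, 0], [0, 0, 0, 0, 0, 0], [0, 0, 0, 0, 0, 0], [0, 0, 0, 0, 0, 0], [0, 0, 0, 0, 0, 0], [0, 0, 0, 0, 0, 0], [0, 0, 0, 0, 0, 0], [0, 0, 0, 0, 0, 0]], hand=-1)

```text
time: 37.7
eef_pos: [0.5254, -0.2902, 0.082]
tool_rot: [-0.034, 0.999, -0.0, 0.001]
ft_force: [-0.7, 0.9, 5.9]
grip_width: 0.702
grasp_force: 32.3
```

>>> apply_moves(rows=[[0, 0, -0.008, 0, 0, 0], [0, 0, -0.025, 0, 0, 0], [0, 0, -0.05, 0, 0, 0], [0, 0, -0.075, 0, 0, 0], [0, 0, -0.1, 0, 0, 0], [0, 0, -0.12, 0, 0, 0], [0, 0, -0.125, 0, 0, 0], [0, 0, -0.125, 0, 0, 0], [0, 0, -0.125, 0, 0, 0]])

```text
time: 38.6
eef_pos: [0.5241, -0.2895, 0.2047]
tool_rot: [-0.034, 0.999, 0.001, -0.001]
ft_force: [0.0, 0.3, -2.7]
grip_width: 0.702
grasp_force: 33.2
```

```bash
python3 - <<'E'
from h import *
print(r.state()["eef_pos"],r.state()["ft_force"])
to((.5456,-.0381,.204,183.8))
E
```

```text
[ 0.52414408 -0.28954248  0.20468287] [ 0.04075345  0.27981945 -2.74728174]
(0.5456, -0.0381, 0.204, 183.8) shift mm [-38.3 249.4   0.9] turn [ 0.07 -0.08  0.05]
```

>>> apply_moves(rows=[[-0.002, 0.012, 0, 0, 0, 0], [-0.006, 0.04, 0, 0, 0, 0], [-0.01, 0.07, 0, 0, 0, 0], [-0.015, 0.105, 0, 0, 0, 0], [-0.02, 0.14, 0, 0, 0, 0], [-0.026, 0.175, 0, 0, 0, 0], [-0.031, 0.205, 0, 0, 0, 0], [-0.035, 0.23, 0, 0, 0, 0], [-0.037, 0.245, 0, 0, 0, 0], [-0.038, 0.249, 0, 0, 0, 0], [-0.038, 0.249, 0, 0, 0, 0], [-0.038, 0.249, 0, 0, 0, 0]])

```text
time: 39.8
eef_pos: [0.5459, -0.0398, 0.2057]
tool_rot: [-0.033, 0.999, -0.0, -0.0]
ft_force: [0.7, 0.5, -1.8]
grip_width: 0.7
grasp_force: 33.3
```

```bash
python3 - <<'E'
from h import *
print(r.state()["eef_pos"])
to((.5457,-.038,.083,183.8))
E
```

```text
[ 0.54594118 -0.03980106  0.20572306]
(0.5457, -0.038, 0.083, 183.8) shift mm [1.000e-01 1.900e+00 1.227e+02] turn [-0.03 -0.01  0.  ]
```

>>> apply_moves(rows=[[0, 0.002, 0.01, 0, 0, 0], [0, 0.002, 0.03, 0, 0, 0], [0, 0.002, 0.055, 0, 0, 0], [0, 0.002, 0.08, 0, 0, 0], [0, 0.002, 0.1, 0, 0, 0], [0, 0.002, 0.112, 0, 0, 0], [0, 0.002, 0.118, 0, 0, 0], [0, 0.002, 0.121, 0, 0, 0], [0, 0.002, 0.122, 0, 0, 0], [0, 0.002, 0.123, 0, 0, 0], [0, 0.002, 0.123, 0, 0, 0], [0, 0.002, 0.123, 0, 0, 0]])

```text
time: 41.0
eef_pos: [0.5462, -0.037, 0.0835]
tool_rot: [-0.034, 0.999, -0.0, 0.001]
ft_force: [0.4, 0.2, -2.2]
grip_width: 0.707
grasp_force: 33.3
```

>>> apply_moves(rows=[[0, 0, 0.001, 0, 0, 0], [0, 0, 0.002, 0, 0, 0], [0, 0, 0.003, 0, 0, 0], [0, 0, 0.003, 0, 0, 0], [0, 0, 0.003, 0, 0, 0]])

```text
time: 41.5
eef_pos: [0.546, -0.0369, 0.08]
tool_rot: [-0.034, 0.999, 0.0, 0.0]
ft_force: [0.9, 0.5, -1.1]
grip_width: 0.706
grasp_force: 33.4
```

>>> apply_moves(rows=[[0, -0.001, 0.001, 0, 0, 0], [0, -0.001, 0.001, 0, 0, 0], [0, -0.001, 0.001, 0, 0, 0], [0, -0.001, 0.001, 0, 0, 0]])

```text
time: 41.9
eef_pos: [0.5462, -0.0372, 0.08]
tool_rot: [-0.034, 0.999, 0.001, 0.001]
ft_force: [-1.5, 4.0, 8.1]
grip_width: 0.707
grasp_force: 34.1
```

>>> apply_moves(rows=[[0, 0, 0, 0, 0, 0], [0, 0, 0, 0, 0, 0], [0, 0, 0, 0, 0, 0], [0, 0, 0, 0, 0, 0], [0, 0, 0, 0, 0, 0], [0, 0, -0.01, 0, 0, 0], [0, 0, -0.03, 0, 0, 0], [0, 0, -0.06, 0, 0, 0], [0, 0, -0.1, 0, 0, 0], [0, 0, -0.14, 0, 0, 0], [0, 0, -0.17, 0, 0, 0], [0, 0, -0.17, 0, 0, 0]], hand=1)

```text
time: 43.1
eef_pos: [0.5486, -0.0385, 0.2546]
tool_rot: [-0.034, 0.999, -0.001, 0.005]
ft_force: [-0.1, -0.5, -0.5]
grip_width: 1.004
grasp_force: 0.0
```

>>> apply_moves(rows=[[0.03, -0.2, 0, 0, 0, 0], [0.03, -0.2, 0, 0, 0, 0], [0.03, -0.2, 0, 0, 0, 0], [0.03, -0.2, 0, 0, 0, 0], [0.03, -0.2, 0, 0, 0, 0], [0.03, -0.2, 0, 0, 0, 0], [0.03, -0.2, 0, 0, 0, 0], [0.03, -0.2, 0, 0, 0, 0]])

```text
time: 43.9
eef_pos: [0.5295, -0.238, 0.2488]
tool_rot: [-0.035, 0.999, 0.0, -0.0]
ft_force: [-0.7, -0.4, 0.7]
grip_width: 0.997
grasp_force: 0.0
```

```bash
python3 - <<'E'
from h import *
snap("top","t7.png",(120,190,260,200),3)
E
```

```text
(no output)
```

View pics/t7.png

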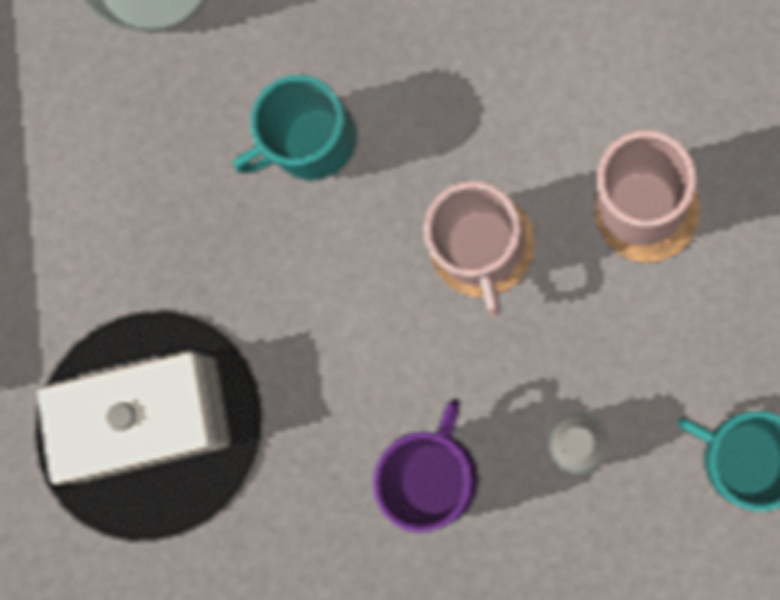

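The final view shows both cups on their coasters, with rims at crop (473,231) and (646,181), within about 3 mm of where they started. The box is upright on the trivet, and the shaker and carafe have not moved. Handing in.

```bash
python3 - <<'E'
from h import *
T=lambda x,y,z:ray("top",120+(x+.5)/3-.5,190+(y+.5)/3-.5,z).round(4)
print(T(646,181,.104),T(473,231,.078),T(124,419,.0565),T(122,415,.0635))
print(r.close_job())
E
```

```text
[ 0.5454 -0.0357  0.104 ] [0.5374 0.0745 0.078 ] [0.4613 0.3076 0.0565] [0.4633 0.3062 0.0635]
the job is handed in; nothing more can be done
None
```

The job is handed in at about 44 s: by camera, both cups are upright within about 3 mm of their starting spots, the shut sugar box is within about 5 mm of the trivet's centre, and the carafe and shaker look undisturbed; the hand-in returned no verdict.

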